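Slide the loaded job tray down the step onto the bench scale

TASK

Weigh the job: push the work tray, with the plaster model standing in it, off the wooden transfer board and down the small step onto the steel plate of the bench scale. Slide it across without lifting it or tipping it up, and leave it standing flat in the middle of the plate, square to it and clear of the board, with the model still upright in the tray.

Things in the scene. Friction and masses are not known exactly. Their poses are not given: they have to be found in the camera images.
- work_tray: Loose flat-bottomed open plastic tray, 140 (x) x 200 (y) mm at the walls, 145 x 204 over the rim, 43 high, upright 2 mm walls; 0.2 kg. A long wall faces the scale. Origin: centre of underside, z up; y (long side) within 3 deg of the board's x axis, either way. Pushed low by two fingers spread along a long wall it runs straight and stops where they stop; it dips up to 7 deg at the step.
- plaster_model: Plaster model of a dental arch, 57 x 66 x 28 mm, about 0.14 kg, standing loose near the middle of the work tray. Origin at the centre of its underside, z up.
- transfer_board: Fixed flat wooden board under the tray, 230 mm (its x) by 160 mm (its y), top 24 mm above the worktop. Origin at the centre of its underside, z up. Beside one long side (+y or -y, varying) stands the scale, beside the other lies a paper order pad of like size, 12 to 16 mm high, with a pen on it (below the board's top).
- bench_scale: Fixed low bench scale: steel plate 230 (x) x 180 (y) mm, top 16 mm above the worktop, so 8 mm below the board's; a grey strip with display and two buttons, lower than the plate, along its front (-x). Origin on the worktop under the plate's centre, z up; axes parallel to the board's; 173 mm from the board's centre along its +y or -y, 3 mm gap between them.
There are look-alikes about, which are no part of the job. What is shaped like the plaster_model but red is not meant.

How it is judged:
By the outcome, as a careful person would: the job done as asked, in the order asked, and still so for the second after the job is handed in, with the robot touching nothing.
It also fails if it takes over 34 s, if anything falls off the work surface, if the arm or the gripper's body presses on something with over 40 N, if the wrist force passes 120 N, or if a joint passes its speed limit or range.

ROBOT

A 6-joint arm with a two-finger parallel gripper is mounted at the origin on a cart in front of the work surface, level with it; the furniture and walls round the work are solid. World frame = base frame: x ahead of the robot, y to its left, z up, the work surface at z = 0. Lengths are in m, angles in rad, forces in N, time in s.
With the tool pointing down it reaches from about 0.25 to 0.725 m from the base axis. Payload 4 kg.
Tool frame: the origin (TCP) lies on the front face of the gripper's body, between the roots of the fingers; the fingertips stand 73 mm ahead of it and the grasp point (between the pads) lies 54 mm ahead of it; z points along the fingers, y is the direction in which the jaws open and shut (so a half turn about z gives the same grasp; the last joint's range is limited). The gripper opens to 85 mm and grips with 20 to 120 N. Pads are 22 mm wide; open, the fingers measure 114 mm over their backs; the gripper's body (76 mm by 85 mm) begins 54 mm behind the grasp point. The pads swing forward as they close: fully open they stand 13 mm farther back than shut.
Start: joints at [1.207, 0.241, 0.005, 1.335, 0, 1.571], TCP at [0.178, 0.467, 0.304] pointing down, gripper open.
Joint ranges: [-2.72, 2.72], [-1.05, 1.87], [-1.09, 1.28], [-1.99, 2.15], [-1.42, 1.44], [-3.14, 3.14]. Speed limits (rad/s): [2.79, 2.79, 3.14, 3.14, 3.14, 3.14].

INTERFACE

Orientations are given as a unit quaternion [x, y, z, w].
In Python, from workcell import sensors, camera, order gives the robot as it stands. The module is installed in compiled form; this text tells all that it offers.
- The arm moves only by the shell command python3 -m inch 'ROWS'. ROWS is JSON, one flat list of numbers, 5 for each row, row after row: the opening, from -1 (shut) to 1 (fully open), then the shift along the tool's x, y, z in mm, then the turn about the tool's z in units of 6 degrees (1.0 is 6 degrees). A call has 1 to 8 rows; each row is the pose to reach, as a shift and turn from the pose commanded when the call began, along the tool's axes at that moment; what a row does not reach only later rows make up. A row lasts 1/10 s, in which the tool goes at most 50 mm and 8.59 degrees, less where a joint would pass 70% of its speed; a pose out of reach is approached as far as the arm can. A call with a gripper value outside its range is refused whole. The fingers move at their own pace and stop on an object; the grip force is fixed at half the most. Time passes only in rows, so rows that repeat a pose let the fingers close. It gives the time, the measured TCP pose, the force and the opening at its end, in the units of the state.
- sensors.get_obs(): the state, without advancing time (a new reading comes with each control period).
- camera(name): name is "scene" or "top" or "wrist"; returns a dict with "pixels" (420x560x3 uint8, red, green, blue), "intrinsics" (3x3 intrinsics, pixels), "extrinsics" (4x4, takes a point from camera to world coordinates). Camera axes: x right, y down, z forward; pixel columns grow to the right and rows downward; lengths in m; the calibration is good to about 2 mm. A picture is of the moment at which its call begins. There is no depth.
- order.job_done(): hands the job in, once; it reports no verdict.
The state is a dict: "clock": time; "joint_pos": joint angles; "joint_vel": joint speeds; "tau": joint torques, N m; "eef_pos": TCP position; "tool_rot": TCP orientation; "ft_force": force on the tool from outside, world axes, zero at the start; "ft_torque": the same for the moment, N m; "grip_width": finger opening in m.
Only numpy, scipy, OpenCV 4.12 (cv2) and the standard library are available. Lean on these libraries where they do the work, as an engineer would, in place of code of your own. Each camera call takes 0.05 s, during which the arm holds its last target.

## Working session

There is one attempt and no reset: what is moved stays moved. The work goes in short steps, Python scripts to look and compute and a shell command to move; the robot and the scene stay as the last step left them, time stands still between calls to the robot, and variables do not carry over. Pictures are saved under pics/ and viewed, and the job is handed in when it is done.

```bash
mkdir -p pics; python3 - <<'E'
from workcell import sensors, camera
import cv2,numpy as np
np.set_printoptions(precision=4,suppress=True)
o=sensors.get_obs()
for k,v in o.items(): print(k,np.round(v,4))
for n in ["scene","top","wrist"]:
    c=camera(n); cv2.imwrite(f"pics/{n}0.png",c["pixels"][:,:,::-1]); print(n,c["intrinsics"],c["extrinsics"])
E
```

```text
clock 0.0
joint_pos [ 1.207   0.2414  0.0037  1.3352 -0.      1.5708]
joint_vel [-0.0007 -0.0002  0.0012 -0.0017  0.001   0.0013]
tau [  0.0006 -37.2319  25.2406   0.017    0.       0.    ]
eef_pos [0.1777 0.4668 0.303 ]
tool_rot [ 0.1809  0.9835 -0.001  -0.0002]
ft_force [ 0.3544  0.1207 -0.4621]
ft_torque [-0.0274  0.0251  0.0201]
grip_width 0.085
scene [[414.6736   0.     277.3356]
 [  0.     414.6736 205.8621]
 [  0.       0.       1.    ]] [[-0.6505 -0.326   0.686  -0.037 ]
 [-0.7594  0.2684 -0.5926  0.5943]
 [ 0.009  -0.9065 -0.4222  0.422 ]
 [ 0.      0.      0.      1.    ]]
top [[445.079    0.     287.3503]
 [  0.     445.079  213.3497]
 [  0.       0.       1.    ]] [[ 0.0198 -0.9806  0.1951  0.3725]
 [-0.999  -0.0273 -0.036   0.1017]
 [ 0.0406 -0.1942 -0.9801  0.8717]
 [ 0.      0.      0.      1.    ]]
wrist [[301.0997   0.     276.1452]
 [  0.     301.0997 204.328 ]
 [  0.       0.       1.    ]] [[ 0.3556  0.8961  0.2655  0.1103]
 [ 0.9346 -0.3407 -0.1018  0.4929]
 [-0.0008  0.2843 -0.9587  0.3734]
 [ 0.      0.      0.      1.    ]]
```

View pics/top0.png

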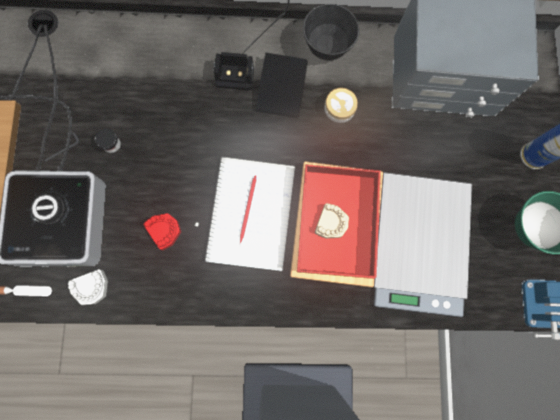

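View pics/scene0.png

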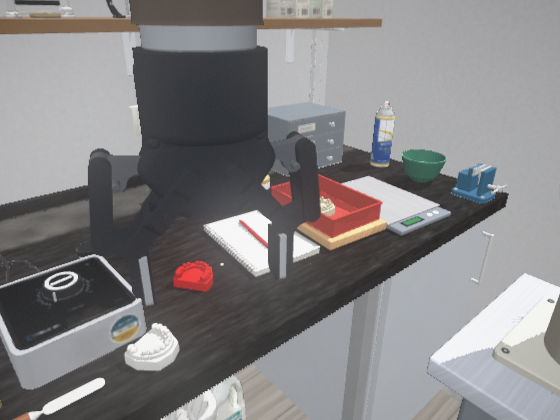

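The top view shows the red tray at about (337,222), holding the cream model at (332,221). The board's orange edges are at columns 292-380. The scale is to the right (world −y) with its plate at (424,235), and the pad is to the left at (251,213).

```bash
python3 - <<'E'
import cv2
a=cv2.imread("pics/top0.png")[150:325,195:485]
a=cv2.resize(a[:, :150],None,fx=3.4,fy=3.4,interpolation=cv2.INTER_CUBIC); cv2.imwrite("pics/t0a.png",a)
a=cv2.imread("pics/top0.png")[150:325,285:485]
a=cv2.resize(a,None,fx=3.4,fy=3.4,interpolation=cv2.INTER_CUBIC); cv2.imwrite("pics/t0b.png",a); print(a.shape)
E
```

```text
(595, 680, 3)
```

View pics/t0b.png

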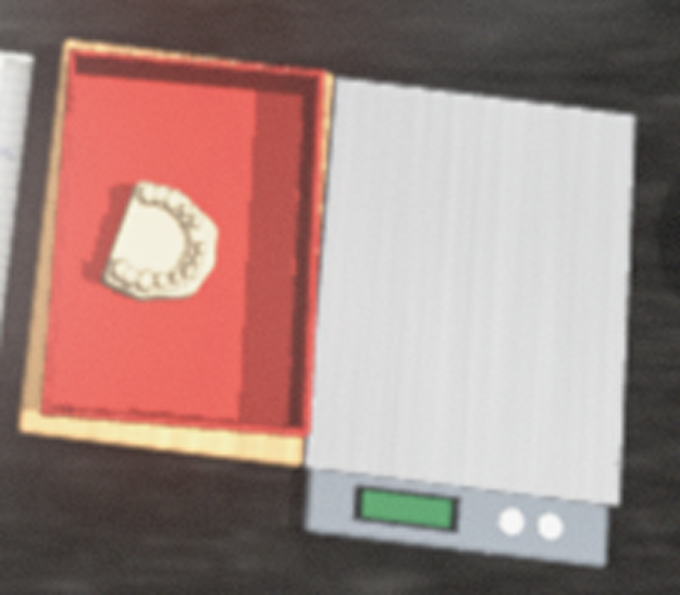

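View pics/wrist0.png

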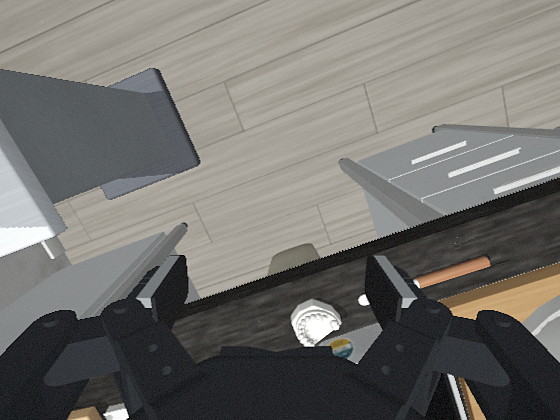

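```bash
cat > h.py <<'E'
import numpy as np, cv2
np.set_printoptions(precision=4,suppress=True)
def ray(c,uv,z):
    K=c["intrinsics"];E=c["extrinsics"]
    d=E[:3,:3]@np.linalg.inv(K)@np.array([uv[0],uv[1],1.]); o=E[:3,3]
    return (o+d*(z-o[2])/d[2])[:2]
def proj(c,P):
    P=np.atleast_2d(P).astype(float);E=c["extrinsics"];Q=(P-E[:3,3])@E[:3,:3];q=Q@c["intrinsics"].T
    return q[:,:2]/q[:,2:]
def quad(name,c,pts,z,off=(0,0),s=1):
    w=np.array([ray(c,((p[0]+.5)/s-.5+off[0],(p[1]+.5)/s-.5+off[1]),z) for p in pts])
    print(name,"corners",w.tolist() and np.round(w,4).tolist())
    e=np.roll(w,-1,0)-w
    print("  centre",w.mean(0),"len",np.linalg.norm(e,axis=1),"ang",np.degrees(np.arctan2(e[:,1],e[:,0])))
    return w
E
python3 - <<'E'
from h import *
from workcell import camera
c=camera("top")
quad("plate",c,[(333,76),(636,115),(618,505),(307,467)],.016,(285,150),3.4)
quad("tray",c,[(70,52),(330,72),(308,436),(42,416)],.067,(285,150),3.4)
quad("board",c,[(65,40),(333,74),(302,466),(20,432)],.024,(285,150),3.4)
quad("model",c,[(110,210),(135,185),(215,240),(150,297)],.05,(285,150),3.4)
E
```

```text
plate corners [[0.6332, -0.1202], [0.6148, -0.3017], [0.3863, -0.2771], [0.4038, -0.1003]]
  centre [ 0.5095 -0.1998] len [0.1824 0.2298 0.1777 0.2302] ang [-95.769  173.877   84.3567  -4.9478]
tray corners [[0.6268, 0.0402], [0.6199, -0.1053], [0.4182, -0.0891], [0.4256, 0.0527]]
  centre [ 0.5226 -0.0254] len [0.1457 0.2023 0.142  0.2016] ang [-92.7142 175.4096  87.0167  -3.5411]
board corners [[0.6476, 0.04], [0.6319, -0.1181], [0.404, -0.0956], [0.4193, 0.0622]]
  centre [ 0.5257 -0.0279] len [0.1589 0.2291 0.1585 0.2294] ang [-95.6592 174.3628  84.4473  -5.5555]
model corners [[0.5413, 0.0155], [0.556, 0.0016], [0.526, -0.0431], [0.4931, -0.0069]]
  centre [ 0.5291 -0.0082] len [0.0202 0.0539 0.0489 0.0532] ang [ -43.5354 -123.8546  132.2383   24.9227]
```

View pics/t0a.png

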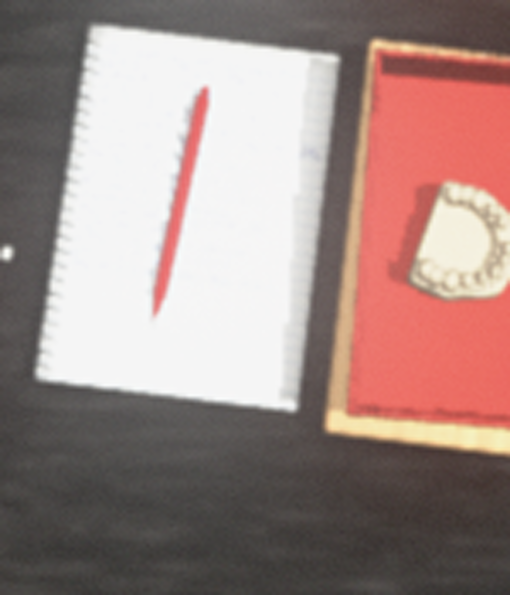

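```bash
cat >> h.py <<'E'
from scipy.spatial.transform import Rotation as R
def go(p,yawdeg,q=None,pos=None):
    """shift in tool axes (mm) and turn (units of 6deg) to bring TCP to p with tool y at world angle yawdeg"""
    from workcell import sensors
    o=sensors.get_obs(); M=R.from_quat(o["tool_rot"]).as_matrix()
    y=np.degrees(np.arctan2(M[1,1],M[0,1])); dw=(yawdeg-y+180)%360-180
    print("t",o["clock"],"pos",o["eef_pos"],"yaw",round(y,2),"F",o["ft_force"])
    print("shift mm",M.T@(np.array(p)-o["eef_pos"])*1000,"turn",-dw/6)
E
python3 -c "
from h import *
go((0.5285,0.0764,0.20),-3.4)"
```

```text
t 0.2 pos [0.1778 0.467  0.3033] yaw 69.15 F [ 0.4036 -0.1622 -0.3809]
shift mm [-466.731  -240.0741  103.6558] turn 12.092101165568609
```

```bash
python3 -m inch '[1,-58,-30,13,1.4, 1,-117,-60,26,2.8, 1,-175,-90,39,4.2, 1,-233,-120,52,5.6, 1,-291,-150,65,7, 1,-350,-180,78,8.4, 1,-350,-180,78,8.4, 1,-350,-180,78,8.4]'; python3 -c "
from h import *
go((0.5285,0.0764,0.20),-3.4)"
```

```text
clock: 1.0
eef_pos: [0.4411, 0.1737, 0.2258]
tool_rot: [0.582, 0.813, 0.0, 0.0]
ft_force: [0.5, 1.0, 0.5]
grip_width: 0.0852
t 1.0 pos [0.4411 0.1737 0.2258] yaw 18.75 F [0.4507 0.9997 0.5027]
shift mm [-120.2052   51.4472   25.8224] turn 3.691760225318196
```

```bash
python3 -m inch '[1,-40,17,9,1.2, 1,-80,34,17,2.4, 1,-120,51,26,3.7, 1,-120,51,26,3.7, 1,-120,51,26,3.7]'; python3 - <<'E'
from h import *
from workcell import camera
c=camera("wrist"); cv2.imwrite("pics/w1.png",c["pixels"][:,:,::-1])
c=camera("top"); cv2.imwrite("pics/t1.png",c["pixels"][:,:,::-1])
go((0.5285,0.0764,0.12),-3.4)
E
```

```text
clock: 1.5
eef_pos: [0.5269, 0.0773, 0.1993]
tool_rot: [0.729, 0.685, -0.001, -0.001]
ft_force: [0.3, -0.4, -0.3]
grip_width: 0.0852
t 1.6 pos [0.5263 0.0787 0.2   ] yaw -3.37 F [0.2106 0.2208 0.1807]
shift mm [-2.1811  2.3993 80.0287] turn 0.005464726886610076
```

View pics/w1.png

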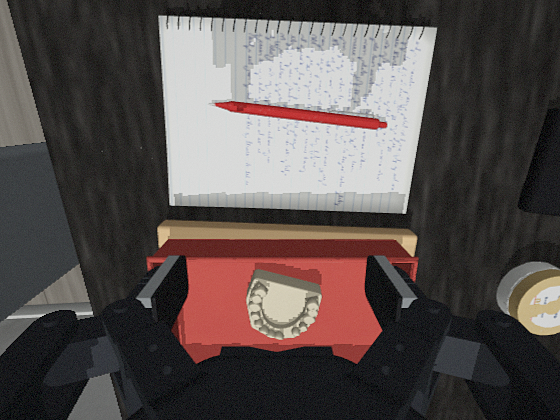

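View pics/t1.png

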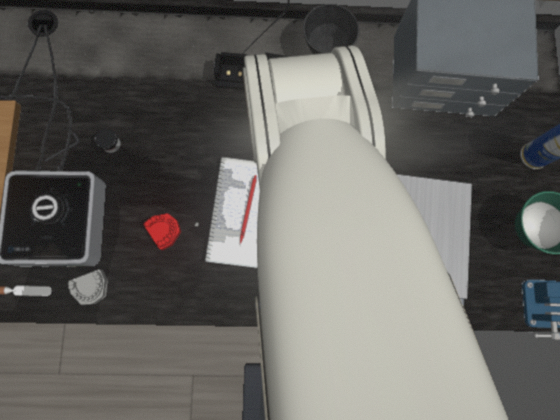

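The wrist view shows the board's rear edge at rows 222-233 and the tray's rear outer wall below it. The wall's rim edge runs from about (148,259) to (414,262). The fingers hang at columns 160 and 390, still above the tray.

```bash
python3 - <<'E'
from h import *
a=cv2.imread("pics/w1.png")[205:305,135:435]
cv2.imwrite("pics/w1c.png",cv2.resize(a,None,fx=2.6,fy=2.6,interpolation=cv2.INTER_CUBIC))
E
python3 -m inch '[1,-2,2,30,0, 1,-2,2,60,0, 1,-2,2,80,0, 1,-2,2,80,0,1,-2,2,80,0]'; python3 - <<'E'
from h import *
from workcell import camera
c=camera("wrist"); cv2.imwrite("pics/w2.png",c["pixels"][:,:,::-1])
c=camera("scene"); cv2.imwrite("pics/s2.png",c["pixels"][:,:,::-1])
go((0.5285,0.0764,0.10),-3.4)
E
```

```text
clock: 2.1
eef_pos: [0.5285, 0.0772, 0.1208]
tool_rot: [0.727, 0.686, 0.0, -0.0]
ft_force: [1.3, 1.0, -0.5]
grip_width: 0.0856
t 2.2 pos [0.5298 0.0769 0.1219] yaw -3.37 F [-0.8397  0.1935  0.3558]
shift mm [-0.5865 -1.2917 21.9015] turn 0.005804716014049897
```

View pics/w1c.png

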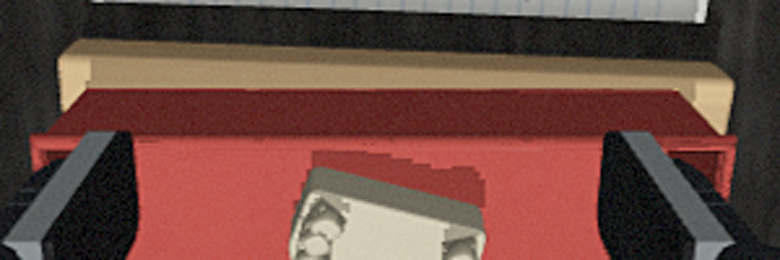

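View pics/w2.png

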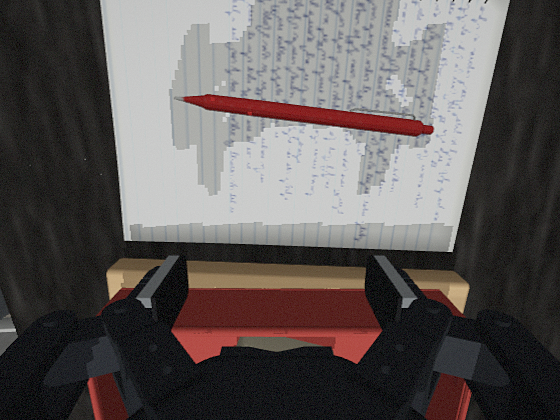

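View pics/s2.png

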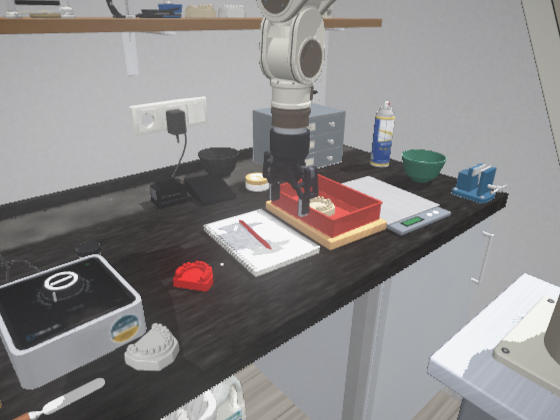

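```bash
python3 - <<'E'
from h import *
from workcell import camera,sensors
c=camera("wrist");s=camera("scene");o=sensors.get_obs();M=R.from_quat(o["tool_rot"]).as_matrix()
for d in (60,73):
  for x in (-11,11):
    for y in (42.5,-42.5):
      P=o["eef_pos"]+M@np.array([x,y,d])/1000; print(d,x,y,P,proj(c,P)[0],proj(s,P)[0])
a=cv2.imread("pics/w2.png")[235:345,90:480]
cv2.imwrite("pics/w2c.png",cv2.resize(a,None,fx=2,fy=2,interpolation=cv2.INTER_CUBIC))
a=cv2.imread("pics/s2.png")[150:250,250:400]
cv2.imwrite("pics/s2c.png",cv2.resize(a,None,fx=5,fy=5,interpolation=cv2.INTER_CUBIC))
E
```

```text
60 -11 42.5 [0.5718 0.0631 0.0619] [362.1096 292.3414] [279.2742 198.9963]
60 -11 -42.5 [0.4869 0.0681 0.0617] [190.1136 292.2284] [305.2851 213.217 ]
60 11 42.5 [0.5731 0.085  0.062 ] [365.9082 251.6343] [270.9698 201.4949]
60 11 -42.5 [0.4883 0.0901 0.0617] [186.3949 251.5046] [296.7441 216.1163]
73 -11 42.5 [0.5718 0.0631 0.0489] [355.4589 278.6643] [279.1932 204.5239]
73 -11 -42.5 [0.487  0.0681 0.0487] [196.7597 278.5565] [305.0252 219.0573]
73 11 42.5 [0.5731 0.0851 0.049 ] [358.6848 240.6807] [270.9398 207.0832]
73 11 -42.5 [0.4883 0.0901 0.0487] [193.6072 240.5585] [296.538  222.0237]
```

View pics/w2c.png

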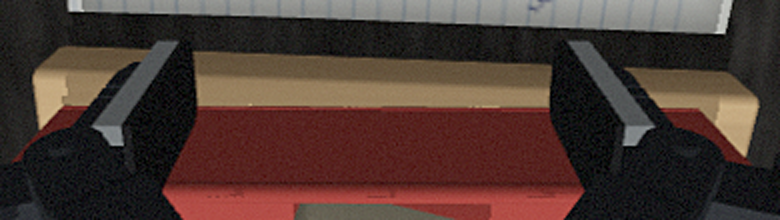

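View pics/s2c.png

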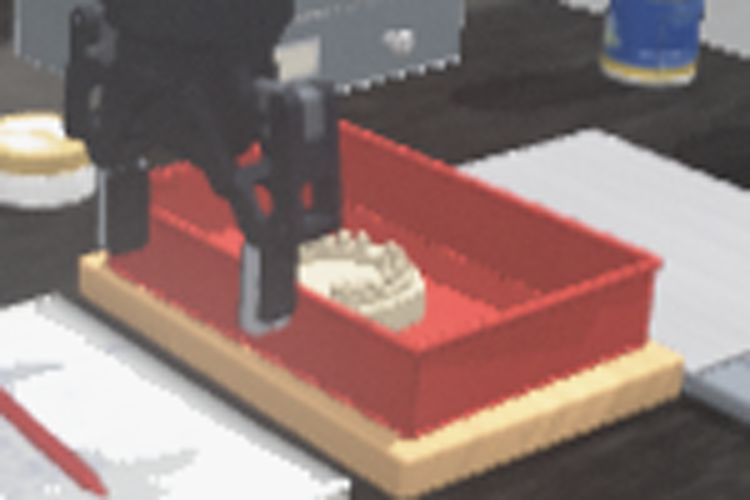

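The wrist and scene views agree that the open fingertips sit about 60 mm ahead of the TCP. They hang behind the rear wall with about 18 mm of clearance. Next I lower them to about 6 mm above the board's top.

```bash
python3 -m inch '[1,0,0,15,0, 1,0,0,31,0, 1,0,0,31,0, 1,0,0,31,0]'; python3 - <<'E'
from h import *
go((0.5276,0.0579,0.090),-3.4)
go((0.5175,-0.1167,0.090),-5.5)
E
```

```text
clock: 2.7
eef_pos: [0.5292, 0.0761, 0.0898]
tool_rot: [0.728, 0.686, 0.0, 0.0]
ft_force: [-0.3, 0.1, -0.4]
grip_width: 0.0852
t 2.7 pos [0.5292 0.0761 0.0898] yaw -3.44 F [-0.2955  0.072  -0.4388]
shift mm [-18.2514  -0.4645  -0.1795] turn -0.0074240207083515015
t 2.7 pos [0.5292 0.0761 0.0898] yaw -3.44 F [-0.2955  0.072  -0.4388]
shift mm [-193.1428   -0.0559   -0.2019] turn 0.34257597929164757
```

```bash
python3 -m inch '[1,-8,0,0,0, 1,-14,0,0,0, 1,-18,0,0,0, 1,-22,0,0,0, 1,-26,0,0,0.05, 1,-30,0,0,0.1, 1,-34,0,0,0.15, 1,-38,0,0,0.2]'; python3 - <<'E'
from h import *
from workcell import camera
c=camera("wrist"); cv2.imwrite("pics/w3.png",c["pixels"][:,:,::-1])
go((0.5175,-0.1167,0.090),-5.5)
E
```

```text
clock: 3.5
eef_pos: [0.5268, 0.038, 0.0893]
tool_rot: [0.735, 0.678, 0.0, 0.0]
ft_force: [1.5, 2.6, 1.7]
grip_width: 0.0859
t 3.55 pos [0.5267 0.0373 0.0892] yaw -4.7 F [1.3835 1.1441 1.8582]
shift mm [-154.2791    3.4953   -0.7269] turn 0.1332766824622714
```

View pics/w3.png

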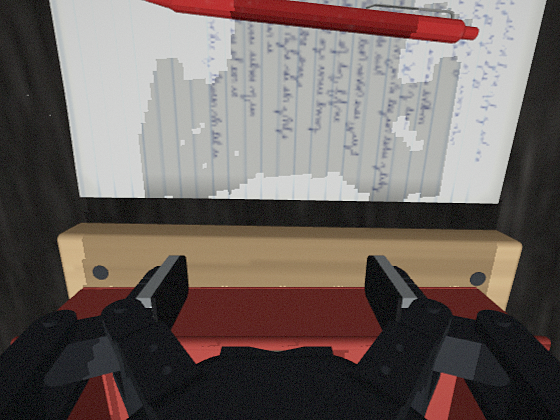

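The tray is moving straight. Its rear wall is parallel to the fingers and sits between columns 62 and 518, and more of the board shows behind it.

```bash
python3 -m inch '[1,-5,0,0,0.03, 1,-10,0,0,0.06, 1,-15,0.5,0,0.1, 1,-20,0.5,0,0.13, 1,-25,0.5,0,0.13, 1,-30,1,0,0.13, 1,-35,1,0,0.13, 1,-40,1,0,0.13]' && python3 -m inch '[1,-5,0,0,0, 1,-10,0,0,0, 1,-15,0.5,0,0, 1,-20,0.5,0,0, 1,-25,0.5,0,0, 1,-30,1,0,0, 1,-35,1,0,0, 1,-40,1,0,0]'; python3 - <<'E'
from h import *
from workcell import camera
c=camera("scene"); cv2.imwrite("pics/s4.png",cv2.resize(c["pixels"][130:260,250:470,::-1],None,fx=3.5,fy=3.5,interpolation=cv2.INTER_CUBIC))
go((0.5175,-0.1167,0.090),-5.5)
E
```

```text
clock: 4.35
eef_pos: [0.5242, -0.0023, 0.089]
tool_rot: [0.74, 0.673, -0.0, -0.0]
ft_force: [1.0, 2.3, 1.3]
grip_width: 0.0858
clock: 5.15
eef_pos: [0.5216, -0.0421, 0.0892]
tool_rot: [0.74, 0.673, 0.0, -0.0]
ft_force: [0.2, 1.8, 1.4]
grip_width: 0.0855
t 5.2 pos [ 0.5215 -0.043   0.0892] yaw -5.47 F [-0.1899 -1.1659 -0.2118]
shift mm [-73.7912   3.0139  -0.7298] turn 0.0046593221128622036
```

View pics/s4.png

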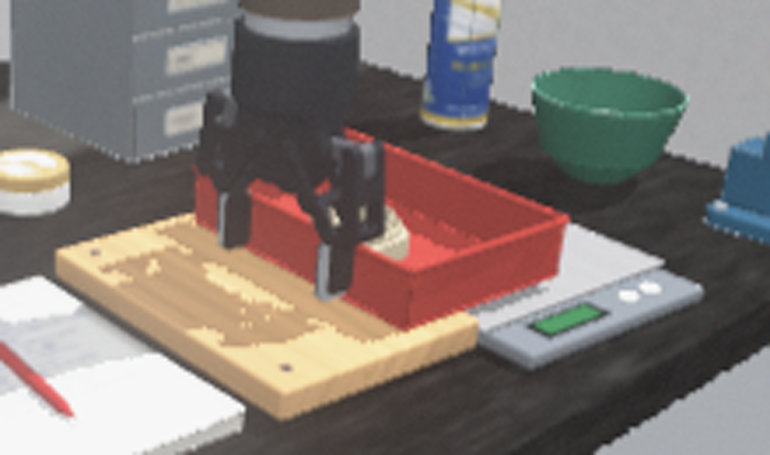

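The scene view shows the tray over the step, starting onto the plate. The model at about (395,235) in the crop is upright, and the fingers lie flat on the rear wall.

```bash
python3 -m inch '[1,-4,0.5,0,0, 1,-8,0.5,0,0, 1,-12,1,0,0, 1,-16,1,0,0, 1,-20,1,0,0, 1,-24,1.5,0,0, 1,-28,1.5,0,0, 1,-32,2,0,0]' && python3 -m inch '[1,-4,0,0,0, 1,-8,0.5,0,0, 1,-12,0.5,0,0, 1,-16,0.5,0,0, 1,-20,1,0,0, 1,-24,1,0,0, 1,-28,1,0,0, 1,-32,1,0,0]'; python3 - <<'E'
from h import *
from workcell import camera
c=camera("scene"); cv2.imwrite("pics/s5.png",cv2.resize(c["pixels"][130:260,250:470,::-1],None,fx=3.5,fy=3.5,interpolation=cv2.INTER_CUBIC))
c=camera("wrist"); cv2.imwrite("pics/w5.png",c["pixels"][:,:,::-1])
c=camera("top"); cv2.imwrite("pics/t5.png",c["pixels"][:,:,::-1])
go((0.5175,-0.1167,0.090),-5.5)
E
```

```text
clock: 6.0
eef_pos: [0.5205, -0.0741, 0.0891]
tool_rot: [0.74, 0.673, -0.0, -0.0]
ft_force: [-0.7, 1.0, -0.1]
grip_width: 0.0854
clock: 6.8
eef_pos: [0.5185, -0.106, 0.0892]
tool_rot: [0.74, 0.673, 0.0, 0.0]
ft_force: [-0.5, 2.0, -0.5]
grip_width: 0.0853
t 6.95 pos [ 0.5186 -0.1063  0.0893] yaw -5.47 F [-0.861  -0.0359 -0.1299]
shift mm [-10.4537  -0.0846  -0.7358] turn 0.005715998553649608
```

View pics/s5.png

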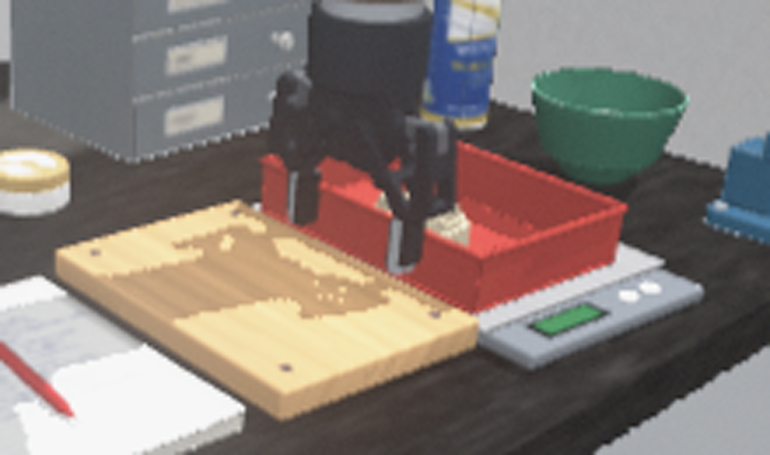

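View pics/w5.png

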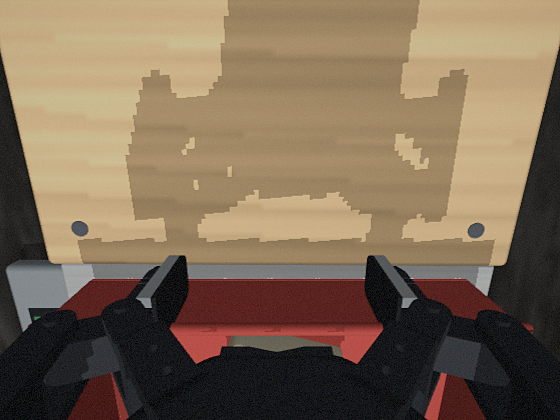

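View pics/t5.png

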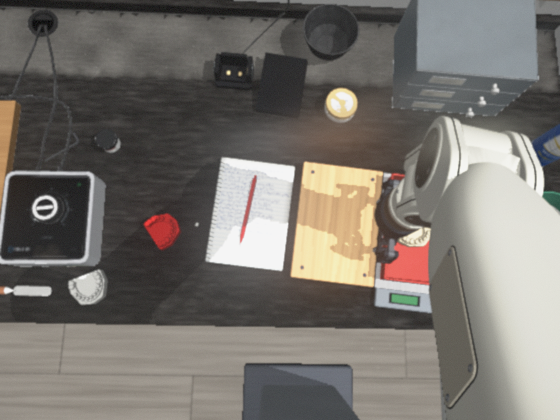

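The tray has dropped onto the plate and sits flat, with the model upright. I'll push 8 mm more, then back off and measure from the top.

```bash
python3 -m inch '[1,-3,0,0,0, 1,-6,0,0,0, 1,-8,0,0,0, 1,-8,0,0,0]'; python3 - <<'E'
from h import *
from workcell import camera
c=camera("wrist"); cv2.imwrite("pics/w6.png",c["pixels"][:,:,::-1])
a=c["pixels"][240:345,40:540,::-1]
cv2.imwrite("pics/w6c.png",cv2.resize(a,None,fx=1.6,fy=1.6,interpolation=cv2.INTER_CUBIC))
go((0.5175,-0.1167,0.090),-5.5)
np.save("wE.npy",c["extrinsics"])
E
```

```text
clock: 7.35
eef_pos: [0.5179, -0.114, 0.0893]
tool_rot: [0.74, 0.673, -0.0, 0.0]
ft_force: [-0.0, 0.4, 0.6]
grip_width: 0.0854
t 7.4 pos [ 0.5179 -0.114   0.0892] yaw -5.44 F [ 0.6246  0.0105 -0.3034]
shift mm [-2.7437 -0.1019 -0.7488] turn 0.010334789174104722
```

View pics/w6c.png

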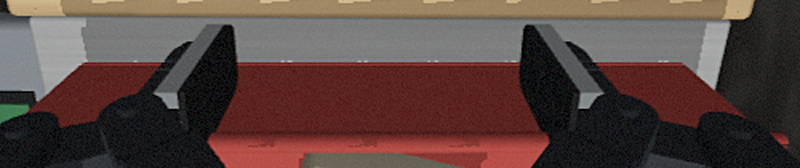

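```bash
python3 - <<'E'
from h import *
from workcell import camera
c=camera("wrist")
f=lambda u,v,z: ray(c,((u+.5)/1.6-.5+40,(v+.5)/1.6-.5+240),z)
a=f(82,63,.016);b=f(683,64,.016);print("wall bottom",a,b,np.linalg.norm(b-a))
mid=(a+b)/2; e=(b-a)/np.linalg.norm(b-a);print("ang",np.degrees(np.arctan2(e[1],e[0])))
ex=np.array([.9954,-.0958]);u=np.array([-.0958,-.9954])
print("tray centre est",mid+u*.070, "err (ex,u)",(mid+u*.07-np.array([.5095,-.1998]))@np.c_[ex,u]*1000)
p=f(20,17,.024);q=f(740,17,.024);print("board edge",p,q,"gap",((mid-(p+q)/2)@u)*1000)
l=f(36,40,.016);r=f(723,60,.016);print("plate sides",((mid-l)@ex)*1000,((r-mid)@ex)*1000)
E
```

```text
wall bottom [ 0.4181 -0.1163] [ 0.6187 -0.1358] 0.20162768505394274
ang -5.548725282423845
tray centre est [ 0.5117 -0.1958] err (ex,u) [ 1.798  -4.2187]
board edge [ 0.4093 -0.0948] [ 0.6296 -0.1158] gap 20.80229420802336
plate sides 114.51619440558913 113.94166728582131
```

The wrist view puts the tray square (−5.5°) and sideways central (114.5 and 113.9 mm to the plate's sides). It is 2–4 mm short of the middle, so I'll push 3 mm more and then retreat.

```bash
python3 -m inch '[1,-1.5,0,0,0, 1,-3,0,0,0, 1,-3,0,0,0, 1,-3,0,0,0, 1,2,0,0,0, 1,10,0,0,0, 1,20,0,0,0, 1,20,0,0,0]' && python3 -m inch '[1,0,0,-40,0, 1,20,0,-90,0, 1,60,0,-130,0, 1,105,0,-150,0, 1,150,0,-150,0, 1,195,0,-150,0, 1,240,0,-150,0, 1,240,0,-150,0]'; python3 - <<'E'
from h import *
from workcell import camera
c=camera("top"); cv2.imwrite("pics/t7.png",c["pixels"][:,:,::-1])
a=c["pixels"][150:325,285:485,::-1]
cv2.imwrite("pics/t7c.png",cv2.resize(a,None,fx=3.4,fy=3.4,interpolation=cv2.INTER_CUBIC))
go((0.5175,-0.1167,0.090),-5.5)
E
```

```text
clock: 8.25
eef_pos: [0.5196, -0.0924, 0.089]
tool_rot: [0.739, 0.674, -0.0, -0.0]
ft_force: [0.2, 0.3, -0.1]
grip_width: 0.0855
clock: 9.05
eef_pos: [0.5424, 0.1506, 0.2391]
tool_rot: [0.737, 0.676, 0.001, -0.0]
ft_force: [0.1, -0.3, -0.0]
grip_width: 0.0857
t 9.1 pos [0.5421 0.148  0.2389] yaw -5.11 F [ 0.3138 -0.3847  0.1345]
shift mm [-265.8194   -0.9213  148.9672] turn 0.06488706595112603
```

View pics/t7c.png

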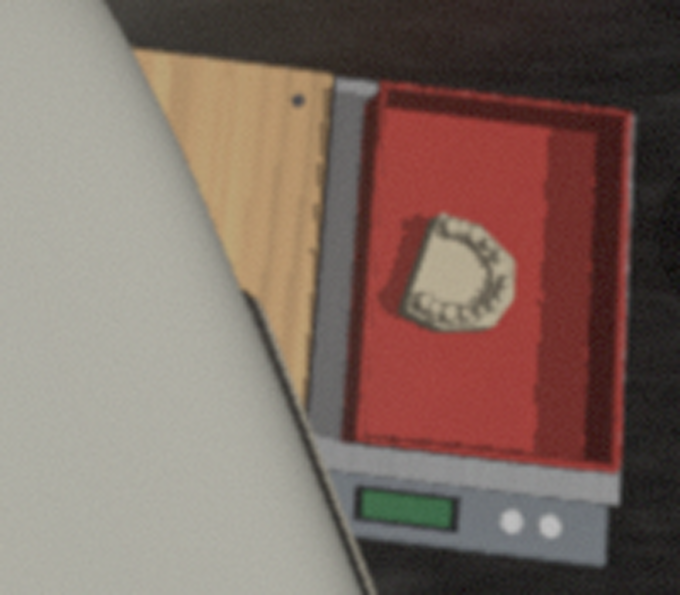

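```bash
python3 - <<'E'
from h import *
from workcell import camera
c=camera("top")
w=quad("tray",c,[(381,84),(634,110),(616,469),(357,443)],.059,(285,150),3.4)
ex=np.array([.9954,-.0958]);u=np.array([-.0958,-.9954])
print("err mm (ex,u)",(w.mean(0)-np.array([.5095,-.1998]))@np.c_[ex,u]*1000)
c2=camera("wrist"); cv2.imwrite("pics/w7.png",c2["pixels"][:,:,::-1])
a=c["pixels"][150:325,285:485,::-1].copy()
a=cv2.resize(a,None,fx=3.4,fy=3.4,interpolation=cv2.INTER_CUBIC)
# predicted rim at plate centre
for dz,col,(hx,hy) in [(.059,(0,255,0),(.102,.0725)),(.016,(255,0,0),(.115,.09))]:
    P=[np.r_[np.array([.5095,-.1998])+sx*hx*ex+sy*hy*u,dz] for sx,sy in((1,1),(1,-1),(-1,-1),(-1,1))]
    q=(proj(c,P)-[285,150]+.5)*3.4-.5
    cv2.polylines(a,[q.astype(np.int32)],True,col,1)
cv2.imwrite("pics/t8.png",a)
E
```

```text
tray corners [[0.6162, -0.1362], [0.6055, -0.2804], [0.4047, -0.2581], [0.4155, -0.1175]]
  centre [ 0.5105 -0.1981] len [0.1446 0.2021 0.1411 0.2016] ang [-94.2453 173.6733  85.5976  -5.3316]
err mm (ex,u) [ 0.8213 -1.8232]
```

View pics/t8.png

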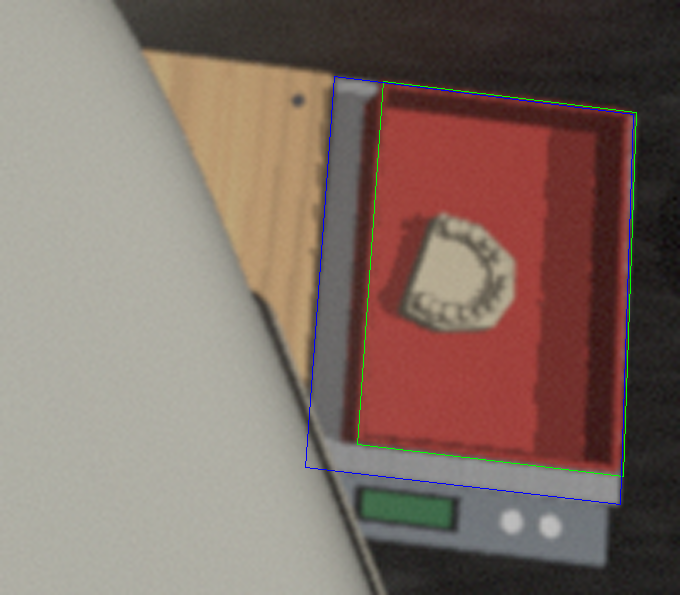

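View pics/w7.png

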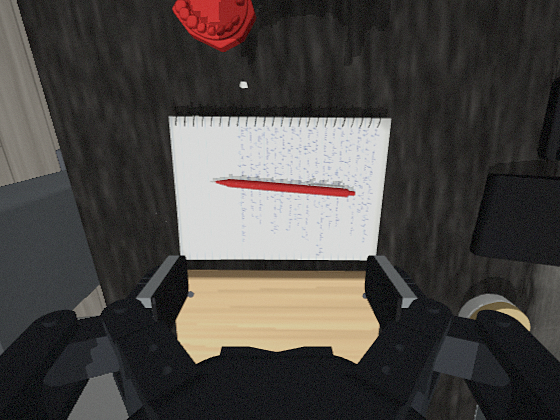

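```bash
python3 - <<'E'
from workcell import order,sensors
o=sensors.get_obs();print(o["clock"],o["ft_force"]);print(order.job_done())
E
```

```text
9.2 [-0.64587333 -0.07655036  0.212215  ]
the job is handed in; nothing more can be done
None
```

I pushed the tray across the board and down the step onto the scale plate with two spread fingers low on its rear wall. Then I backed the arm clear and handed the job in at 9.2 s; no verdict came back.

The last checks, from the top picture after the arm had left:
- **Position:** the tray's centre is about 1 mm sideways and 2 mm short of the plate's centre, which is about the camera calibration error.
- **Angle:** the long edges read within about 0.5° of the plate. The short edges read up to about 1.5° off. The wrist view, taken before the last 3 mm push, showed the rear wall at −5.55° against about −5.5° for the board.
- **Clearance:** before that last push, the gap to the board measured about 21 mm, so it should now be about 23 mm. I did not measure it again.
- **Model and tray:** the model looks upright near the middle of the tray, and the rim matches the outline expected for a tray lying flat on the plate.
- **Forces:** wrist force stayed within a few newtons in every reading I took.

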